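# Find the loose cap bolt on a tube drilling jig and hold its cap open

## Robot

A 7-joint arm with a two-finger parallel gripper is mounted at the origin on the work surface. World frame = base frame: x ahead of the robot, y to its left, z up, the work surface at z = 0. Lengths are in m, angles in rad, forces in N, time in s.
With the tool pointing down it reaches from about 0.425 to 0.95 m from the base axis. Payload 4.7 kg.
Tool frame: the origin (TCP) lies on the centre line of the jaws, within the pads' length; the fingertips stand 22 mm ahead of it and the grasp point (between the pads) lies 3 mm ahead of it (arm.finger_overhang is the z of the fingertips in the tool frame, in m); z points along the fingers, y is the line along which they close (so a half turn about z gives the same grasp; the last joint's range is limited). The gripper opens to 85 mm and grips with 20 to 120 N. Pads are 22 mm wide; open, the fingers measure 114 mm over their backs; the gripper's body (76 mm by 85 mm) begins 54 mm behind the grasp point. The pads swing forward as they close: fully open they stand 13 mm farther back than shut.
Start: joints at [1.078, 0.469, -0.049, 1.532, 0.024, 1.141, -0.082], TCP at [0.302, -0.604, 0.253] pointing down, gripper open.
Joint ranges: [-2.59, 2.59], [-0.33, 1.99], [-1.39, 1.29], [0.1, 2.45], [-1.04, 4.18], [0.21, 1.99], [-2.66, 2.66]. Speed limits (rad/s): [2.57, 2.57, 3.14, 3.14, 3.14, 3.14, 3.14].

## Interface

Orientations are given as a 3x3 rotation matrix whose columns are the frame's x, y, z axes.
In Python, from station import arm gives the robot as it stands.
- The arm moves only by the tool drive_tool, never from a script. Its argument "motion" is a list that holds one entry, the list of rows, each a list of 7 numbers: the shift along the tool's x, y, z in units of 12 cm (1.0 is 12 cm), then the turn, a rotation vector about the tool's x, y, z in units of 60 degrees (1.0 is 60 degrees), then the opening, from 0 (shut) to 1 (fully open). In form: [[[tx, ty, tz, rx, ry, rz, hand], ...]]. A call has 1 to 8 rows; each row shifts and turns the commanded pose from where the row before left it, along the tool's axes as they then stand; what a row does not reach is not made up. A row lasts 1/8 s, in which the tool goes at most 62.5 mm and 10.7 degrees, less where a joint would pass 70% of its speed; a pose out of reach is approached as far as the arm can. A call with a number of a shift or a turn outside -1 to 1 is refused whole. A call with a gripper value outside its range is refused whole. The fingers move at their own pace and stop on an object; "squeeze" is the grip in N (left out, the last holds). Time passes only in rows, so rows that do not move let the fingers close. It gives the time, the measured TCP pose, the force, the opening and the grip force at its end, in the units of the state.
- arm.read_state(): the state, without advancing time (a new reading comes with each control period).
- arm.snapshot(name): name is "side" or "top" or "wrist"; returns (picture, depth): 420x560x3 uint8, red, green, blue; 420x560 float32, m along the optical axis (not along the pixel's ray), 0 where there is no reading.
- arm.camera_info(name): a dict with "vfov" (degrees; the focal length in pixels is half the picture's height over the tangent of half this angle, whatever the lens; pixels are square), "cx", "cy" (the principal point, pixels), "k1" (the pictures are not rectified: a ray, as slopes to the right and down, at radius r is drawn at 1 + k1 r^2 times it, then the intrinsics apply), "rvec" (rotation vector, rad) and "tvec" (3), from world to camera coordinates, as OpenCV has them. Camera axes: x right, y down, z forward; pixel columns grow to the right and rows downward; lengths in m; the calibration is good to about 2 mm. A picture is of the moment at which its call begins: read the wrist's pose just before it. camera_info takes no time and is no camera call; for the wrist camera it gives the pose at the moment of the call.
- arm.job_done(): hands the job in; it is judged then, once.
The state is a dict: "t": time; "joint_positions": joint angles; "joint_vel": joint speeds; "joint_efforts": joint torques, N m; "ee_pos": TCP position; "orientation": TCP orientation; "wrist_force": force on the tool from outside, world axes, zero at the start; "torque": the same for the moment, N m; "gripper_width": finger opening in m; "gripper_force": force on a finger pad.
Only numpy, scipy, OpenCV 4.12 (cv2) and the standard library are available. Lean on these libraries where they do the work, as an engineer would, in place of code of your own. Each camera call takes 0.05 s, during which the arm holds its last target. There are 200 camera calls.

## Task

One of the three cap bolts on the tube drilling jig has stripped its thread. Loosen the drill guide's clamp knob and run the guide out of the way to its left stop, then, starting at that end, tap each of the three bolts in turn from above with the fingertips to find the one that gives. Take that block's cap by its tongue, lift it about 45 degrees open and finish while still holding it there, so that I can get at the thread; leave the other things on the bench and jig where they lie.

Things in the scene. Friction and masses are not known exactly. Their poses are not given: they have to be found in the camera images.
- jig: tube drilling jig, bolted down: aluminium base plate 220 x 580 x 20 mm; a steel tube 32 mm across lies along it (axis 56 mm above the bench) in three hinged-cap blocks, each 36 mm wide, some 130 mm apart. Origin on the bench under the tube's axis, half-way along. x points across the tube away from the robot, y along the tube and guide bar to the robot's left, z up
- drill_guide (a joint): travel (m) of the sliding drill guide to the left (jig's y) on the guide bar, 130 mm nearer the robot than the tube; 0 at its right stop, 0.400 at its left stop, the parking place. An iron post 30 x 32 mm with an arm, 28 mm wide, 105 to 120 mm above the bench, that reaches back over the bolts to the tube. With the knob loose it slides at 3 to 5 N
- guide_post (a point): middle of the drill guide's post, 76 mm above the bench; axes as the jig's
- clamp_knob (a joint): angle (rad) of the drill guide's clamp knob: 0 = tight, grows anticlockwise seen from above (loosening), stop at 1.7; starts at 0 to 0.12. From 0.6 on the guide slides freely; tight, it is clamped to the bar. 0.1 to 0.2 N m turns it; it stays where it is left
- knob_grip (a point): wing of the clamp knob on top of the drill guide's post, black, 14 mm thick (this point's x), 52 mm long (its y), 27 mm high; it turns with the knob. This point is on the knob's axis, 150 mm above the bench; the wing reaches from 135 to 161 mm, under it a 14 mm stem down to the arm at 120 mm
- bolt_left: cap bolt of the left block (seen from the robot; left is nearest the parked guide): steel head 18 mm across, 8 mm high, on a small spring. Origin: middle of the head's top, 90 mm above the bench; z up. A sound bolt stands firm; the loose one sinks 5 mm under 2 to 4 N to a hard stop and springs back. All look alike; which is loose changes from start to start
- bolt_middle: cap bolt of the middle block (seen from the robot; left is nearest the parked guide): steel head 18 mm across, 8 mm high, on a small spring. Origin: middle of the head's top, 90 mm above the bench; z up. A sound bolt stands firm; the loose one sinks 5 mm under 2 to 4 N to a hard stop and springs back. All look alike; which is loose changes from start to start
- bolt_right: cap bolt of the right block (seen from the robot; left is nearest the parked guide): steel head 18 mm across, 8 mm high, on a small spring. Origin: middle of the head's top, 90 mm above the bench; z up. A sound bolt stands firm; the loose one sinks 5 mm under 2 to 4 N to a hard stop and springs back. All look alike; which is loose changes from start to start
- tongue_left (a point): lifting tongue on the front of the left cap, moving with it: iron bar 12 mm wide (y), 16 mm high (z), pointing to the robot (-x). Origin: the point to pinch, mid-height, 66 mm above the bench when shut; bar 23 mm further in front, 29 mm behind up to the 36 mm wide cap; free below to the base plate. Hinge pin along y, 125 mm towards +x and 5 mm towards -z
- tongue_middle (a point): lifting tongue on the front of the middle cap, moving with it: iron bar 12 mm wide (y), 16 mm high (z), pointing to the robot (-x). Origin: the point to pinch, mid-height, 66 mm above the bench when shut; bar 23 mm further in front, 29 mm behind up to the 36 mm wide cap; free below to the base plate. Hinge pin along y, 125 mm towards +x and 5 mm towards -z
- tongue_right (a point): lifting tongue on the front of the right cap, moving with it: iron bar 12 mm wide (y), 16 mm high (z), pointing to the robot (-x). Origin: the point to pinch, mid-height, 66 mm above the bench when shut; bar 23 mm further in front, 29 mm behind up to the 36 mm wide cap; free below to the base plate. Hinge pin along y, 125 mm towards +x and 5 mm towards -z
- cap_left: hinged iron cap of the left block. Origin on its hinge pin, behind the tube, 61 mm above the bench; y along the pin, z up and -x towards the tongue when shut. It swings about y, tongue up and away from the robot, up to a stop at 1.2 rad. The cap weighs 0.5 kg and falls shut when let go; a sound bolt keeps it shut
- cap_middle: hinged iron cap of the middle block. Origin on its hinge pin, behind the tube, 61 mm above the bench; y along the pin, z up and -x towards the tongue when shut. It swings about y, tongue up and away from the robot, up to a stop at 1.2 rad. The cap weighs 0.5 kg and falls shut when let go; a sound bolt keeps it shut
- cap_right: hinged iron cap of the right block. Origin on its hinge pin, behind the tube, 61 mm above the bench; y along the pin, z up and -x towards the tongue when shut. It swings about y, tongue up and away from the robot, up to a stop at 1.2 rad. The cap weighs 0.5 kg and falls shut when let go; a sound bolt keeps it shut
- punch: steel centre punch, 90 mm long, 10 mm across, lying on the jig's base plate between two blocks; leave alone. Origin at the centre of its underside
- wrench: steel spanner, 180 mm, lying in front of the jig; leave alone. Origin at the centre of its underside
- screwdriver: screwdriver, 200 mm, black handle, lying in front of the jig; leave alone. Origin at the centre of its underside
- tape: yellow tape measure, 70 x 35 x 62 mm, on the left; leave alone. Origin at the centre of its underside
- oil_can: green oil bottle, 56 mm across, 150 mm high, on the left; leave alone. Origin at the centre of its underside
- tube_offcut: short standing piece of steel tube, 32 mm across, 55 mm high, on the right; leave alone. Origin at the centre of its underside
- c_clamp: iron C-clamp, about 130 x 110 mm, lying on the right; leave alone. Origin at the centre of its underside
- screw_jar: clear jar, 64 mm across, 75 mm high, front left; leave alone. Origin at the centre of its underside

How it is judged:
By the outcome, as a careful person would: the job done as asked, in the order asked, and still so for the second after the job is handed in, while the arm keeps its last pose, push and grip.
It also fails if it takes over 64 s, if anything falls off the work surface, if the arm or the gripper's body presses on something with over 40 N, if the wrist force passes 120 N, or if a joint passes its speed limit or range.

## Working session

There is one attempt and no reset: what is moved stays moved. The work goes in short steps, Python scripts to look and compute and a tool call to move; the robot and the scene stay as the last step left them, time stands still between calls to the robot, and variables do not carry over. Pictures are saved under pics/ and viewed, at most 10 in all, crops included, and the job is handed in when it is done.

Besides the shell and the picture viewer there is one more tool, called after "Request:" in YAML: its name, and indented under it one key for each argument. drive_tool: Moves the arm, as the interface text tells. Shifts and turns lie within -1 to 1; 1 stands for 12 cm of shift or 60 degrees of turn. Its arguments: {"type":"object","properties":{"motion":{"type":"array","items":{"type":"array","items":{"type":"array","items":{"type":"number"}}}},"squeeze":{"type":"number"}},"required":["motion"]}

```bash
mkdir -p pics; ls; cat > h.py <<'E'
import numpy as np,cv2
from station import arm
def K(n):
    i=arm.camera_info(n); f=210/np.tan(np.radians(i['vfov'])/2)
    R=cv2.Rodrigues(np.array(i['rvec'],float))[0]; return f,i['cx'],i['cy'],i['k1'],R,np.array(i['tvec'],float)
def ray(c,u,v):
    f,cx,cy,k,R,t=c; d=np.array([(u-cx)/f,(v-cy)/f]); s=d.copy()
    for _ in range(20): s=d/(1+k*(s@s))
    return -R.T@t, R.T@np.array([s[0],s[1],1.])
def atz(c,u,v,z):
    o,d=ray(c,u,v); return o+d*(z-o[2])/d[2]
def atd(c,u,v,D):
    o,d=ray(c,u,v); return o+d*D
def tri(l):
    A=0;b=0
    for c,u,v in l:
        o,d=ray(c,u,v); d/=np.linalg.norm(d); P=np.eye(3)-np.outer(d,d); A=A+P; b=b+P@o
    return np.linalg.solve(A,b)
def proj(c,p):
    f,cx,cy,k,R,t=c; q=R@np.array(p)+t; s=q[:2]/q[2]; s=s*(1+k*(s@s)); return s*f+[cx,cy]
E
python3 - <<'E'
from h import *
import pickle
np.set_printoptions(precision=4,suppress=True)
ims=[];
for n in ('top','side'):
    im,d=arm.snapshot(n); np.savez('pics/'+n+'0.npz',im=im,d=d)
    cv2.imwrite(f'pics/{n}0.png',cv2.resize(im[...,::-1],None,fx=1.42,fy=1.42,interpolation=cv2.INTER_CUBIC)); print(n,arm.camera_info(n))
print(arm.read_state())
E
```

```text
pics
top {'vfov': 47.80176856865401, 'cx': 268.7826699838872, 'cy': 205.94606042094583, 'k1': 0.0033522795414136337, 'rvec': array([ 2.0966, -2.1524,  0.1889]), 'tvec': array([-0.0105,  0.5379,  1.2301])}
side {'vfov': 54.861001660493145, 'cx': 278.8399284373451, 'cy': 208.6320505430188, 'k1': 0.00566021364442557, 'rvec': array([ 0.3525, -2.7952,  1.1245]), 'tvec': array([0.5096, 0.1938, 1.2502])}
{'t': 0.1, 'joint_positions': array([ 1.0781,  0.4694, -0.0486,  1.5336,  0.0241,  1.141 , -0.0823]), 'joint_vel': array([-0.0006, -0.0013, -0.0007, -0.0027, -0.0001,  0.0025, -0.0007]), 'joint_efforts': array([  0.0004, -51.152 ,  -0.0471, -23.8391,   0.0108,   0.0044,
        -0.    ]), 'ee_pos': array([ 0.3018, -0.6033,  0.2524]), 'orientation': array([[ 0.8944,  0.4473, -0.0008],
       [ 0.4473, -0.8944,  0.0015],
       [-0.    , -0.0017, -1.    ]]), 'wrist_force': array([-0.056 , -0.5551,  0.2776]), 'torque': array([-0.0246, -0.026 , -0.0212]), 'gripper_force': 0.0, 'gripper_width': 0.08567073381784471}
```

View pics/top0.png

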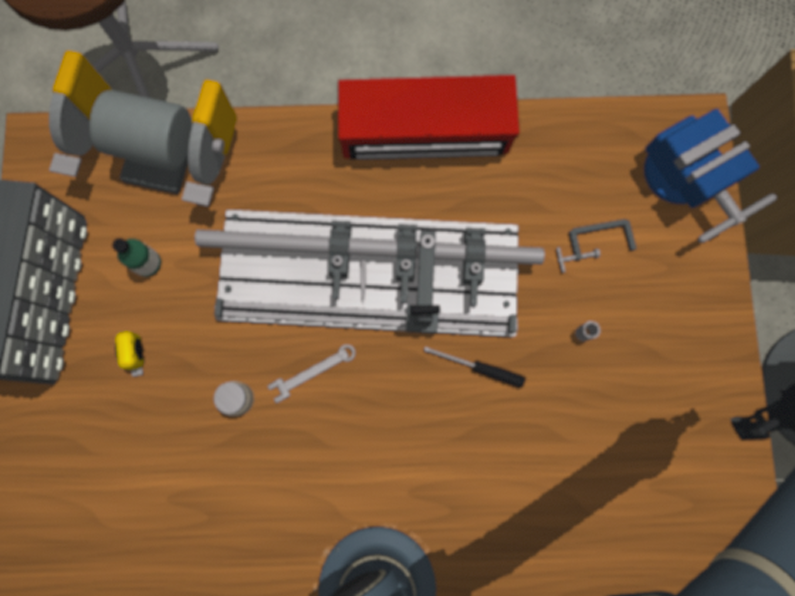

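View pics/side0.png

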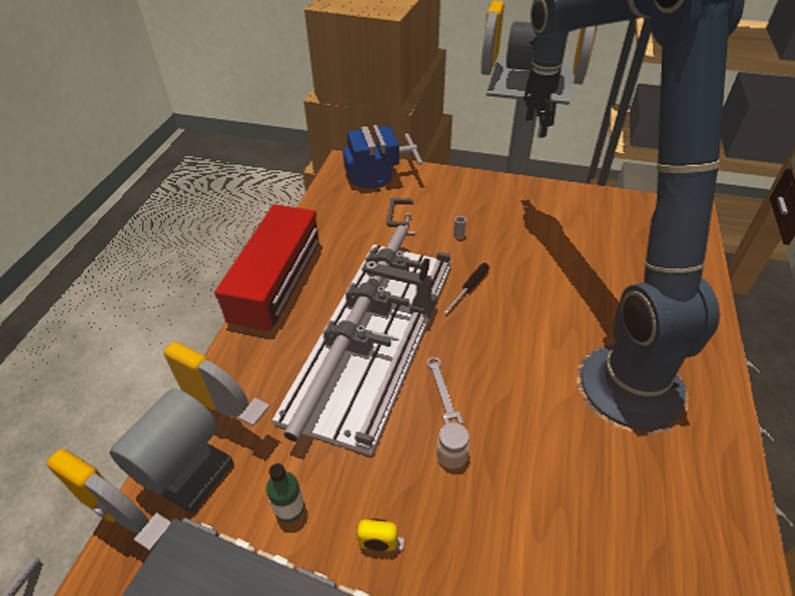

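The top view shows the jig from (218,210) to (518,335). The bolts are near (338,261), (405,265) and (475,269), and the guide arm runs from (427,240) to the knob at about (425,312). I'll enlarge both views before measuring.

```bash
python3 - <<'E'
from h import *
t=np.load('pics/top0.npz')['im'][140:245,145:390]; s=np.load('pics/side0.npz')['im'][165:325,185:325]
cv2.imwrite('pics/tc.png',cv2.resize(t[...,::-1],None,fx=3.2,fy=3.2,interpolation=cv2.INTER_CUBIC)[:, :800])
cv2.imwrite('pics/sc.png',cv2.resize(s[...,::-1],None,fx=3.75,fy=3.75,interpolation=cv2.INTER_CUBIC))
E
```

```text
(no output)
```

View pics/tc.png

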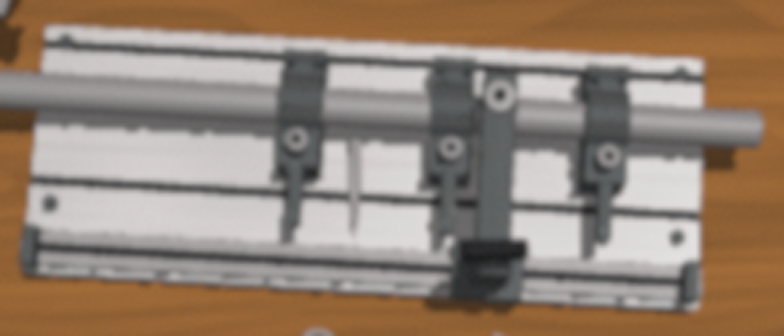

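View pics/sc.png

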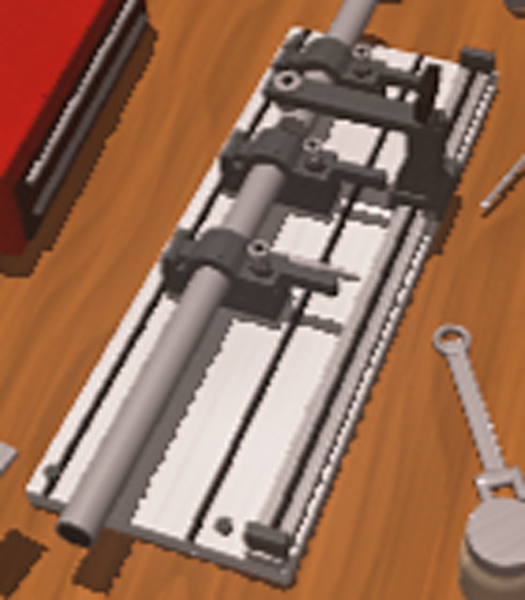

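Both crops show everything needed. Bolts: top crop (295,138), (450,147), (609,155); side crop (259,247), (313,147), (362,51). Knob wing: top (492,250), side about (430,85). Next I triangulate these.

```bash
python3 - <<'E'
from h import *
np.set_printoptions(precision=4,suppress=True)
T=K('top');S=K('side')
tp=lambda u,v:((u+.5)/3.2-.5+145,(v+.5)/3.2-.5+140)
sp=lambda u,v:((u+.5)/3.75-.5+185,(v+.5)/3.75-.5+165)
for n,a,b in [('bl',(295,138),(259,247)),('bm',(450,147),(313,147)),('br',(609,155),(362,51)),('bush',(500,95),(289,78)),('knob top',(492,247),(431,70))]:
    print(n,tri([(T,*tp(*a)),(S,*sp(*b))]))
for n,a,z in [('bl',(295,138),.09),('bm',(450,147),.09),('br',(609,155),.09),('knobL',(459,248),.161),('knobR',(526,246),.161),('bush',(500,95),.125),('tip l',(292,238),.074),('tip m',(440,250),.074),('tip r',(598,243),.074),('c1',(46,26),.02),('c2',(704,62),.02),('c3',(697,308),.02),('c4',(22,274),.02)]:
    print(n,atz(T,*tp(*a),z))
E
```

```text
bl [0.5924 0.0576 0.092 ]
bm [ 0.5822 -0.0696  0.0871]
br [ 0.5711 -0.1997  0.0902]
bush [ 0.6145 -0.1097  0.1271]
knob top [ 0.4835 -0.0956  0.1778]
bl [0.5942 0.0579 0.09  ]
bm [ 0.5831 -0.0694  0.09  ]
br [ 0.5729 -0.1996  0.09  ]
knobL [ 0.4877 -0.0713  0.161 ]
knobR [ 0.4879 -0.1225  0.161 ]
bush [ 0.6169 -0.1097  0.125 ]
tip l [0.5135 0.0626 0.074 ]
tip m [ 0.5002 -0.059   0.074 ]
tip r [ 0.5026 -0.1891  0.074 ]
c1 [0.7182 0.2815 0.02  ]
c2 [ 0.6694 -0.297   0.02  ]
c3 [ 0.4529 -0.2776  0.02  ]
c4 [0.4974 0.2985 0.02  ]
```

```bash
cat >> h.py <<'E'
from scipy.spatial.transform import Rotation as Ro
def down(yaw):  # tool x at yaw (deg) in world, z down
    a=np.radians(yaw); x=np.array([np.cos(a),np.sin(a),0]); z=np.array([0,0,-1.]); return np.c_[x,np.cross(z,x),z]
def plan(p,R,n,hand,p0=None,R0=None,dig=3):
    s=arm.read_state(); P=np.array(s['ee_pos'] if p0 is None else p0); Q=np.array(s['orientation'] if R0 is None else R0)
    for k in range(n):
        m=n-k; rv=Ro.from_matrix(Q.T@R).as_rotvec()/m; sh=Q.T@((np.array(p)-P)/m)
        r=np.round(np.r_[sh/.12,rv/np.radians(60)],dig)
        print('[%s],'%','.join('%g'%v for v in [*r,hand]))
        P=P+Q@(r[:3]*.12); Q=Q@Ro.from_rotvec(r[3:]*np.radians(60)).as_matrix()
    return P,Q
E
python3 -c "
from h import *
print(arm.finger_overhang)
plan((.488,-.097,.25),down(90),12,1)"
```

```text
0.022
[0.273,-0.257,0.002,-0,-0,-0.088,1],
[0.295,-0.23,0.002,-0,-0,-0.088,1],
[0.315,-0.202,0.002,-0,-0,-0.088,1],
[0.333,-0.172,0.002,-0,-0,-0.088,1],
[0.347,-0.141,0.002,-0,-0,-0.088,1],
[0.359,-0.108,0.002,-0,-0,-0.088,1],
[0.367,-0.075,0.002,-0,-0,-0.088,1],
[0.372,-0.041,0.002,-0,-0,-0.088,1],
[0.375,-0.007,0.002,-0,-0,-0.088,1],
[0.374,0.028,0.002,-0,-0,-0.088,1],
[0.369,0.062,0.002,-0,-0.001,-0.089,1],
[0.362,0.097,0.002,-0.001,-0,-0.088,1],
```

Request:
drive_tool:
  motion:
    - [[0.273,-0.257,0,0,0,-0.088,1],[0.295,-0.23,0,0,0,-0.088,1],[0.315,-0.2,0,0,0,-0.088,1],[0.333,-0.17,0,0,0,-0.088,1],[0.347,-0.14,0,0,0,-0.088,1],[0.359,-0.108,0,0,0,-0.088,1],[0.367,-0.075,0,0,0,-0.088,1],[0.372,-0.04,0,0,0,-0.088,1]]

```text
t: 1.1
ee_pos: [0.4268, -0.2652, 0.2531]
orientation: [[0.359, 0.933, -0.0], [0.933, -0.359, 0.0], [-0.0, -0.0, -1.0]]
wrist_force: [0.3, -0.0, -0.5]
gripper_width: 0.0852
gripper_force: 0.0
```

Request:
drive_tool:
  motion:
    - [[0.375,-0.007,0,0,0,-0.088,1],[0.374,0.028,0,0,0,-0.088,1],[0.369,0.062,0,0,0,-0.088,1],[0.362,0.097,0,0,0,-0.088,1],[0,0,0,0,0,0,1],[0,0,0,0,0,0,1]]

```text
t: 1.85
ee_pos: [0.4884, -0.0987, 0.253]
orientation: [[0.002, 1.0, -0.001], [1.0, -0.002, -0.001], [-0.001, -0.001, -1.0]]
wrist_force: [-1.1, 0.1, 0.2]
gripper_width: 0.0853
gripper_force: 0.0
```

```bash
python3 - <<'E'
from h import *
np.set_printoptions(precision=4,suppress=True)
s=arm.read_state(); print(s['t'],s['ee_pos'],s['orientation'],s['joint_positions'])
c=K('wrist'); im,d=arm.snapshot('wrist'); np.savez('pics/w1.npz',im=im,d=d)
import pickle; pickle.dump(c,open('pics/w1.pkl','wb'))
v=cv2.resize(im[...,::-1],None,fx=1.42,fy=1.42)
for p,col in [((.488,-.097,.161),(0,0,255)),((.5931,.0578,.09),(0,255,0)),((.5827,-.0695,.09),(0,255,0)),((.572,-.1997,.09),(0,255,0))]:
    q=proj(c,p); print(q); cv2.circle(v,tuple(int(x*1.42) for x in q),3,col,1)
cv2.imwrite('pics/w1.png',v)
E
```

```text
1.85 [ 0.4884 -0.0987  0.253 ] [[ 0.0021  1.     -0.0009]
 [ 1.     -0.0021 -0.0005]
 [-0.0005 -0.0009 -1.    ]] [ 0.5538  0.2203 -0.5081  1.9208  0.1248  1.032  -0.0105]
[282.1469 223.9531]
[425.499  -8.608]
[395.1808 164.6773]
[370.7593 301.1405]
```

View pics/w1.png

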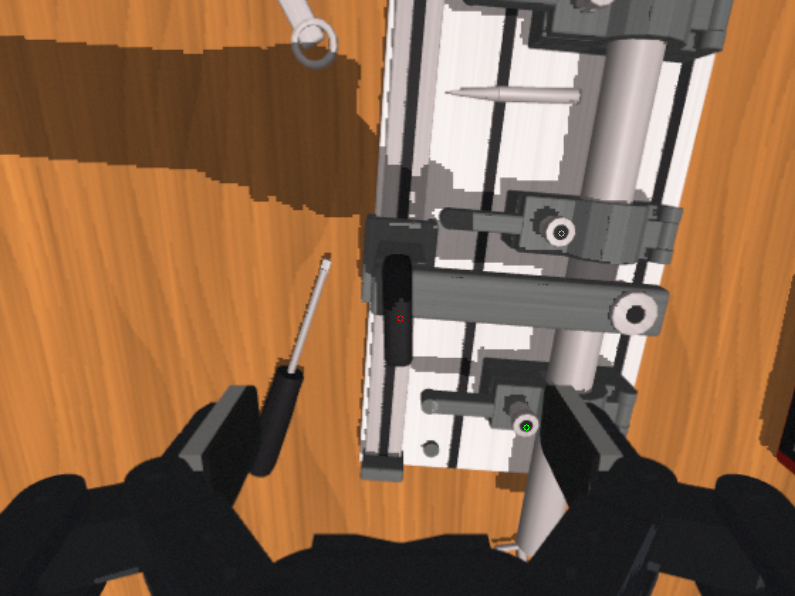

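The wrist view confirms the bolt positions (green marks sit on the bolts). The wing runs from about (398,257) to (399,363), so its centre may be a few mm off my estimate. The bush is at (635,314).

```bash
python3 - <<'E'
from h import *
import pickle
np.set_printoptions(precision=4,suppress=True)
c=pickle.load(open('pics/w1.pkl','rb')); d=np.load('pics/w1.npz')['d']
for n,u,v,z in [('wing a',397,257,.161),('wing b',399,365,.161),('wingc',398,311,.161),('bush',635,314,.125),('arm l at post',440,268,.12),('arm r',440,318,.12),('ml tip',443,219,.074),('m bolt',561,233,.09),('r tip',424,402,.074)]:
    a,b=u/1.42,v/1.42
    print(n,atz(c,a,b,z), d[int(b),int(a)], atd(c,a,b,d[int(b),int(a)]))
P=atd
for y in range(175,265,8):
    print(y,[ '%.3f'%atd(c,x,y,d[y,x])[2] for x in range(264,300,4)])
E
```

```text
wing a [ 0.4864 -0.0681  0.161 ] 0.2348716 [ 0.4863 -0.072   0.1428]
wing b [ 0.4872 -0.1209  0.161 ] 0.23325565 [ 0.4871 -0.1215  0.1598]
wingc [ 0.4868 -0.0936  0.161 ] 0.22376207 [ 0.4868 -0.0935  0.1611]
bush [ 0.6155 -0.1076  0.125 ] 0.26271453 [ 0.6158 -0.1078  0.1244]
arm l at post [ 0.5092 -0.0829  0.12  ] 0.27309906 [ 0.5103 -0.086   0.1071]
arm r [ 0.5098 -0.1114  0.12  ] 0.26792166 [ 0.5098 -0.1113  0.1203]
ml tip [ 0.5142 -0.0628  0.074 ] 0.2968432 [ 0.5141 -0.0627  0.075 ]
m bolt [ 0.5826 -0.069   0.09  ] 0.28506994 [ 0.5828 -0.0691  0.0892]
r tip [ 0.504  -0.1892  0.074 ] 0.33467108 [ 0.504  -0.1889  0.0744]
175 ['0.046', '0.078', '0.077', '0.075', '0.073', '0.073', '0.071', '0.071', '0.067']
183 ['0.106', '0.105', '0.149', '0.152', '0.152', '0.153', '0.144', '0.103', '0.104']
191 ['0.120', '0.120', '0.159', '0.161', '0.161', '0.160', '0.160', '0.119', '0.119']
199 ['0.120', '0.120', '0.161', '0.161', '0.161', '0.160', '0.160', '0.120', '0.121']
207 ['0.121', '0.120', '0.160', '0.161', '0.160', '0.162', '0.160', '0.119', '0.121']
215 ['0.120', '0.121', '0.160', '0.160', '0.162', '0.161', '0.159', '0.119', '0.120']
223 ['0.032', '0.032', '0.159', '0.160', '0.161', '0.161', '0.160', '0.119', '0.121']
231 ['0.033', '0.032', '0.161', '0.161', '0.161', '0.161', '0.159', '0.020', '0.018']
239 ['0.032', '0.032', '0.160', '0.162', '0.161', '0.161', '0.161', '0.020', '0.021']
247 ['0.031', '0.032', '0.160', '0.161', '0.162', '0.162', '0.159', '0.019', '0.021']
255 ['0.033', '0.032', '0.161', '0.161', '0.160', '0.161', '0.159', '0.020', '0.020']
263 ['0.032', '0.032', '0.033', '0.033', '0.033', '0.032', '0.020', '0.021', '0.019']
```

Request:
drive_tool:
  motion:
    - [[0.014,-0.008,0.2,0,0,0,0.5],[0,0,0.2,0,0,0,0.5],[0,0,0.2,0,0,0,0.5],[0,0,0.1,0,0,0,0.5],[0,0,0.1,0,0,0,0.5],[0,0,0,0,0,0,0.5]]
  squeeze: 50

```text
t: 2.65
ee_pos: [0.4875, -0.0966, 0.1568]
orientation: [[0.002, 1.0, -0.001], [1.0, -0.002, 0.0], [0.0, -0.001, -1.0]]
wrist_force: [0.2, -0.6, -0.3]
gripper_width: 0.043
gripper_force: 0.0
```

Request:
drive_tool:
  motion:
    - [[0,0,0,0,0,0,0],[0,0,0,0,0,0,0],[0,0,0,0,0,0,0],[0,0,0,0,0,0,0],[0,0,0,0,0,0,0],[0,0,0,0,0,0,0]]

```text
t: 3.4
ee_pos: [0.4871, -0.0962, 0.1581]
orientation: [[0.001, 1.0, -0.002], [1.0, -0.001, -0.001], [-0.001, -0.002, -1.0]]
wrist_force: [-4.0, 0.3, 5.7]
gripper_width: 0.013
gripper_force: 50.2
```

Request:
drive_tool:
  motion:
    - [[0,0,0,0,0,-0.1,0],[0,0,0,0,0,-0.15,0],[0,0,0,0,0,-0.15,0],[0,0,0,0,0,-0.15,0],[0,0,0,0,0,-0.15,0],[0,0,0,0,0,-0.15,0],[0,0,0,0,0,-0.15,0],[0,0,0,0,0,-0.1,0]]

```text
t: 4.4
ee_pos: [0.4858, -0.0971, 0.1581]
orientation: [[-0.914, 0.406, -0.005], [0.406, 0.914, -0.002], [0.004, -0.004, -1.0]]
wrist_force: [-8.0, -2.1, 9.4]
gripper_width: 0.0133
gripper_force: 50.8
```

```bash
python3 - <<'E'
from h import *
np.set_printoptions(precision=3,suppress=True)
s=arm.read_state(); print(s['t'],s['ee_pos'],s['orientation'],s['wrist_force'],s['torque'],s['gripper_width'],s['joint_positions'])
p=np.array(s['ee_pos']);R=np.array(s['orientation'])
j=np.array([.0827,.9966,0])
P,Q=plan(p+.34*j,R,16,0)
E
```

```text
4.4 [ 0.486 -0.097  0.158] [[-0.914  0.406 -0.005]
 [ 0.406  0.914 -0.002]
 [ 0.004 -0.004 -1.   ]] [-8.024 -2.056  9.361] [-0.205  1.708 -0.1  ] 0.013343187867731598 [ 0.713  0.389 -0.74   2.017  0.346  0.866  0.934]
[0.058,0.167,-0.001,0,0,0,0],
[0.058,0.167,-0,0,0,0,0],
[0.058,0.167,-0.001,0,0,0,0],
[0.058,0.167,-0,0,0,0,0],
[0.058,0.167,-0.001,0,0,0,0],
[0.058,0.167,-0,0,0,0,0],
[0.058,0.167,-0.001,0,0,0,0],
[0.058,0.167,-0,0,0,0,0],
[0.058,0.167,-0.001,0,0,0,0],
[0.058,0.168,-0,0,0,0,0],
[0.059,0.167,-0.001,0,0,0,0],
[0.058,0.168,-0,0,0,0,0],
[0.059,0.167,-0.001,0,0,0,0],
[0.058,0.168,-0,0,0,0,0],
[0.059,0.167,-0.001,0,0,0,0],
[0.058,0.168,-0,0,0,0,0],
```

Request:
drive_tool:
  motion:
    - [[0.03,0.084,0,0,0,0,0],[0.058,0.167,0,0,0,0,0],[0.058,0.167,0,0,0,0,0],[0.058,0.167,0,0,0,0,0],[0.058,0.167,0,0,0,0,0],[0.058,0.167,0,0,0,0,0],[0.058,0.167,0,0,0,0,0],[0.058,0.167,0,0,0,0,0]]

```text
t: 5.4
ee_pos: [0.499, 0.0616, 0.1581]
orientation: [[-0.912, 0.409, -0.006], [0.409, 0.912, -0.005], [0.003, -0.006, -1.0]]
wrist_force: [-9.1, -4.3, 11.2]
gripper_width: 0.0132
gripper_force: 51.1
```

Request:
drive_tool:
  motion:
    - [[0.058,0.167,0,0,0,0,0],[0.058,0.167,0,0,0,0,0],[0.058,0.167,0,0,0,0,0],[0.058,0.167,0,0,0,0,0],[0.058,0.167,0,0,0,0,0],[0.03,0.084,0,0,0,0,0]]

```text
t: 6.15
ee_pos: [0.5088, 0.1796, 0.1581]
orientation: [[-0.914, 0.407, -0.004], [0.407, 0.914, -0.003], [0.003, -0.004, -1.0]]
wrist_force: [-9.6, -3.1, 10.2]
gripper_width: 0.013
gripper_force: 50.9
```

Request:
drive_tool:
  motion:
    - [[0.03,0.084,0,0,0,0,0],[0.03,0.084,0,0,0,0,0],[0.015,0.042,0,0,0,0,0],[0.015,0.042,0,0,0,0,0]]

```text
t: 6.65
ee_pos: [0.5113, 0.2108, 0.1581]
orientation: [[-0.913, 0.407, -0.004], [0.407, 0.913, -0.003], [0.003, -0.004, -1.0]]
wrist_force: [-8.0, -1.7, 9.8]
gripper_width: 0.0129
gripper_force: 50.7
```

Request:
drive_tool:
  motion:
    - [[0.015,0.042,0,0,0,0,0],[0.015,0.042,0,0,0,0,0],[0.015,0.042,0,0,0,0,0],[0.015,0.042,0,0,0,0,0]]

```text
t: 7.15
ee_pos: [0.513, 0.2305, 0.158]
orientation: [[-0.913, 0.408, -0.005], [0.408, 0.913, -0.007], [0.002, -0.008, -1.0]]
wrist_force: [-10.7, -11.0, 15.9]
gripper_width: 0.0133
gripper_force: 51.8
```

Request:
drive_tool:
  motion:
    - [[0.008,0.021,0,0,0,0,0],[0.008,0.021,0,0,0,0,0]]

```text
t: 7.4
ee_pos: [0.5131, 0.2309, 0.158]
orientation: [[-0.912, 0.41, -0.008], [0.41, 0.912, -0.016], [0.0, -0.018, -1.0]]
wrist_force: [-12.9, -19.8, 22.2]
gripper_width: 0.0129
gripper_force: 52.6
```

Request:
drive_tool:
  motion:
    - [[-0.008,-0.02,0,0,0,0,0],[0,0,0,0,0,0,0.5],[0,0,0,0,0,0,0.5],[0,0,0,0,0,0,0.5],[0,0,-0.2,0,0,0,0.5],[0,0,-0.4,0,0,0,0.5],[0,0,-0.3,0,0,0,0.5],[0,0,0,0,0,0,0.5]]

```text
t: 8.4
ee_pos: [0.517, 0.2364, 0.2684]
orientation: [[-0.913, 0.408, 0.006], [0.408, 0.913, 0.003], [-0.004, 0.005, -1.0]]
wrist_force: [0.2, -0.0, -0.8]
gripper_width: 0.0426
gripper_force: 0.0
```

```bash
python3 - <<'E'
from h import *
np.set_printoptions(precision=4,suppress=True)
s=arm.read_state(); print(s['t'],s['ee_pos'],s['wrist_force'],s['joint_positions'])
im,d=arm.snapshot('top'); np.savez('pics/top1.npz',im=im,d=d)
T=K('top'); v=cv2.resize(im[130:250,140:390,::-1],None,fx=3.2,fy=3.2,interpolation=cv2.INTER_CUBIC); cv2.imwrite('pics/t1.png',v)
# bolt-left tap pose
jx=-4.75
plan((.5935,.0578,.19),down(90+jx),10,0)
E
```

```text
8.4 [0.517  0.2364 0.2684] [ 0.1974 -0.0468 -0.7611] [ 0.1248  0.3894 -0.8163  1.7433  0.3113  1.1366  0.3657]
[-0.119,-0.109,0.064,0,0,0.118,0],
[-0.132,-0.093,0.064,0,0,0.118,0],
[-0.142,-0.077,0.064,0,0,0.118,0],
[-0.15,-0.058,0.064,0,-0,0.118,0],
[-0.157,-0.04,0.063,0,-0,0.118,0],
[-0.16,-0.02,0.064,0.001,-0,0.118,0],
[-0.162,0,0.063,0,-0,0.118,0],
[-0.16,0.02,0.064,0.001,-0,0.117,0],
[-0.156,0.04,0.063,0,-0,0.118,0],
[-0.151,0.058,0.064,0.001,-0,0.117,0],
```

View pics/t1.png

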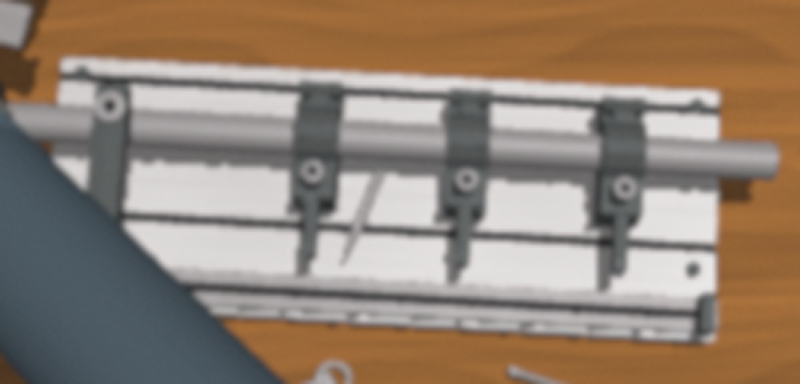

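The guide is parked at left, with its bush at (108,104). The punch now lies slanted, from (380,175) to (343,262), where before it was square across the jig. I'll measure how far it has moved.

```bash
python3 - <<'E'
from h import *
import pickle
np.set_printoptions(precision=4,suppress=True)
c=pickle.load(open('pics/w1.pkl','rb'));T=K('top')
for u,v in [(447,93),(580,96)]: print('w1',atz(c,u/1.42,v/1.42,.025))
t0=lambda u,v:((u+.5)/3.2-.5+145,(v+.5)/3.2-.5+140)
t1=lambda u,v:((u+.5)/3.2-.5+140,(v+.5)/3.2-.5+130)
for p in [(352,138),(353,232)]: print('t0',atz(T,*t0(*p),.025))
for p in [(380,175),(343,262)]: print('t1',atz(T,*t1(*p),.025))
print('bush',atz(T,*t1(108,104),.125),'bolt',atz(T,*t1(312,171),.09))
E
# frame differencing view
python3 - <<'E'
from h import *
a=np.load('pics/top0.npz')['im'];b=np.load('pics/top1.npz')['im']
f=lambda i:cv2.resize(i[170:220,235:275,::-1],None,fx=9,fy=9,interpolation=cv2.INTER_CUBIC)
cv2.imwrite('pics/cmp.png',np.hstack([f(a),f(b)]))
E
```

```text
w1 [0.5192 0.0144 0.025 ]
w1 [0.6083 0.0125 0.025 ]
t0 [0.6082 0.013  0.025 ]
t0 [0.5255 0.0138 0.025 ]
t1 [0.6035 0.0027 0.025 ]
t1 [0.5278 0.0361 0.025 ]
bush [0.645  0.2186 0.125 ] bolt [0.5933 0.0571 0.09  ]
```

View pics/cmp.png

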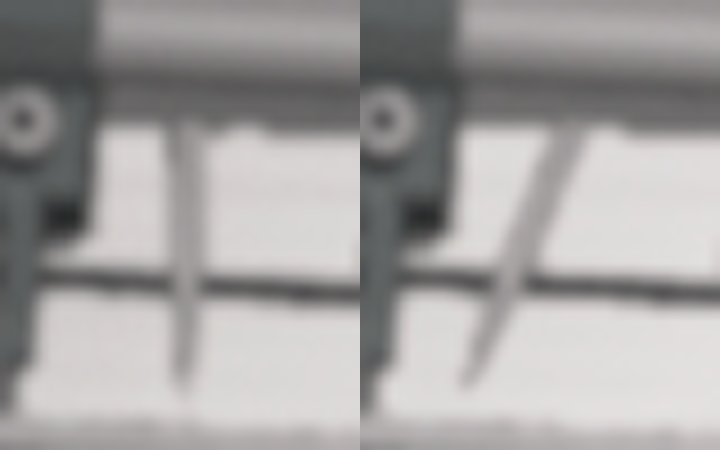

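The punch's middle has moved about 6 mm and it has turned about 24°. The guide's travel probably brushed it. It lies in a narrow gap between blocks, so grabbing for it would risk more than it would fix, and I'll leave it. Next, a check from wrist depth that the guide really is at its stop.

```bash
python3 - <<'E'
from h import *
np.set_printoptions(precision=3,suppress=True)
T=K('top')
t0=lambda u,v:((u+.5)/3.2-.5+145,(v+.5)/3.2-.5+140)
a=np.radians(-4.75);R=np.array([[np.cos(a),-np.sin(a)],[np.sin(a),np.cos(a)]])
im,d=arm.snapshot('wrist'); c=K('wrist'); np.savez('pics/w2.npz',im=im,d=d)
vv,uu=np.mgrid[0:420:2,0:560:2]
P=np.array([atd(c,u,v,d[v,u]) for u,v in zip(uu.ravel(),vv.ravel()) if d[v,u]>0])
o=np.array([.6245,-.002]) # guess of jig origin under tube: plate centre + 
# tube axis: bush lies on it
b=np.array([.645,.2186]); L=(P[:,:2]-b)@R  # jig-axes coords relative to bush
for lo in np.arange(-.05,.09,.005):
    m=(L[:,1]>=lo)&(L[:,1]<lo+.005)&(abs(L[:,0]+.13)<.012)
    if m.any(): print('%.3f'%lo,m.sum(),np.percentile(P[m,2],[10,50,90]))
print('tube end rel bush (left)', [(atz(T,*p,.06)[:2]-b)@R for p in [(197/1.42,238/1.42),(543/1.42,257/1.42)]])
for p in [(22,250),(40,250),(682,285),(699,285)]: print('stop',(atz(T,*t0(*p),.045)[:2]-b)@R)
E
```

```text
-0.050 82 [0.03  0.301 0.305]
-0.045 178 [0.031 0.306 0.311]
-0.040 229 [0.032 0.302 0.309]
-0.035 70 [0.031 0.299 0.3  ]
-0.030 36 [0.044 0.046 0.299]
-0.025 3 [0.045 0.045 0.045]
-0.020 107 [0.256 0.275 0.283]
-0.015 99 [0.118 0.262 0.282]
-0.010 42 [0.119 0.159 0.16 ]
-0.005 55 [0.158 0.16  0.16 ]
-0.000 67 [0.155 0.159 0.316]
0.005 155 [0.119 0.32  0.328]
0.010 280 [0.117 0.322 0.328]
0.015 299 [0.063 0.322 0.328]
0.020 148 [0.044 0.317 0.326]
0.025 555 [0.255 0.315 0.33 ]
0.030 767 [0.264 0.314 0.33 ]
0.035 400 [0.256 0.294 0.317]
0.040 254 [0.098 0.295 0.299]
0.045 241 [0.032 0.299 0.301]
0.050 557 [0.294 0.31  0.321]
0.055 629 [0.297 0.317 0.327]
0.060 469 [0.304 0.319 0.328]
0.065 164 [0.031 0.323 0.328]
0.070 13 [-0.002 -0.001 -0.001]
0.075 23 [-0.002 -0.001 -0.   ]
0.080 25 [-0.002 -0.001 -0.   ]
0.085 23 [-0.003 -0.002 -0.   ]
0.090 23 [-0.002 -0.002 -0.   ]
tube end rel bush (left) [array([-0.003,  0.108]), array([-0.004, -0.553])]
stop [-0.137  0.063]
stop [-0.136  0.048]
stop [-0.135 -0.493]
stop [-0.134 -0.507]
```

Request:
drive_tool:
  motion:
    - [[-0.119,-0.109,0.064,0,0,0.118,0],[-0.132,-0.093,0.064,0,0,0.118,0],[-0.142,-0.077,0.064,0,0,0.118,0],[-0.15,-0.058,0.064,0,0,0.118,0],[-0.157,-0.04,0.064,0,0,0.118,0],[-0.16,-0.02,0.064,0,0,0.118,0],[-0.162,0,0.064,0,0,0.118,0],[-0.16,0.02,0.064,0,0,0.118,0]]

```text
t: 9.5
ee_pos: [0.5766, 0.0918, 0.2017]
orientation: [[-0.158, 0.987, -0.003], [0.987, 0.158, -0.001], [-0.0, -0.003, -1.0]]
wrist_force: [0.7, -0.8, -0.1]
gripper_width: -0.0
gripper_force: 0.0
```

Request:
drive_tool:
  motion:
    - [[-0.156,0.04,0.064,0,0,0.118,0],[-0.151,0.058,0.064,0,0,0.118,0],[0,0,0,0,0,0,0],[0,0,0,0,0,0,0]]

```text
t: 10.0
ee_pos: [0.5921, 0.0583, 0.1879]
orientation: [[0.082, 0.997, -0.002], [0.997, -0.082, 0.001], [0.001, -0.002, -1.0]]
wrist_force: [0.3, 0.3, 0.0]
gripper_width: -0.0002
gripper_force: 0.0
```

```bash
python3 - <<'E'
from h import *
s=arm.read_state();print(s['t'],s['ee_pos'],s['gripper_width'],s['wrist_force'],arm.finger_overhang)
P,Q=plan((.5933,.0576,.125),down(85.25),3,0)
P,Q=plan((.5933,.0576,.106),down(85.25),4,0,P,Q)
E
```

```text
10.0 [0.59206992 0.0582612  0.18787676] -0.00023658695839687816 [0.28262284 0.29833337 0.01344909] 0.022
[-0.002,0.004,0.175,-0,-0,0,0],
[-0.001,0.004,0.174,-0.001,-0,0,0],
[-0.002,0.003,0.175,-0,-0,0.001,0],
[0,0,0.04,-0,-0,-0,0],
[0,0,0.039,-0,-0,-0,0],
[0,0,0.04,-0,-0,-0,0],
[0,0,0.039,-0,-0,-0,0],
```

Request:
drive_tool:
  motion:
    - [[-0.002,0.004,0.175,0,0,0,0],[-0.001,0.004,0.175,0,0,0,0],[-0.002,0.003,0.14,0,0,0,0],[0,0,0.034,0,0,0,0],[0,0,0,0,0,0,0]]

```text
t: 10.62
ee_pos: [0.5941, 0.0568, 0.1258]
orientation: [[0.084, 0.996, 0.0], [0.996, -0.084, 0.0], [0.0, 0.0, -1.0]]
wrist_force: [0.7, 0.7, -0.3]
gripper_width: 0.0002
gripper_force: 0.0
```

Request:
drive_tool:
  motion:
    - [[0,0,0.04,0,0,0,0],[0,0,0.04,0,0,0,0],[0,0,0.02,0,0,0,0],[0,0,0,0,0,0,0]]

```text
t: 11.12
ee_pos: [0.5939, 0.0564, 0.1134]
orientation: [[0.085, 0.996, -0.0], [0.996, -0.085, -0.0], [-0.0, -0.0, -1.0]]
wrist_force: [-0.0, 0.3, 0.2]
gripper_width: 0.0001
gripper_force: 0.0
```

Request:
drive_tool:
  motion:
    - [[0,0,0.02,0,0,0,0],[0,0,0.015,0,0,0,0],[0,0,0,0,0,0,0]]

```text
t: 11.5
ee_pos: [0.5944, 0.0565, 0.1118]
orientation: [[0.085, 0.996, 0.001], [0.996, -0.085, -0.001], [-0.001, 0.001, -1.0]]
wrist_force: [-4.8, -1.6, 13.7]
gripper_width: 0.0
gripper_force: 7.1
```

Request:
drive_tool:
  motion:
    - [[0,0,0.015,0,0,0,0],[0,0,0,0,0,0,0]]

```text
t: 11.75
ee_pos: [0.5945, 0.0566, 0.1117]
orientation: [[0.085, 0.996, 0.001], [0.996, -0.085, -0.002], [-0.002, 0.002, -1.0]]
wrist_force: [-8.4, -2.1, 23.8]
gripper_width: -0.0
gripper_force: 12.1
```

Left is firm: 24 N with no sinking. On to the middle bolt.

```bash
python3 - <<'E'
from h import *
s=arm.read_state();p=np.array(s['ee_pos']);R=s['orientation']
P,Q=plan(p+[0,0,.030],down(85.25),2,0)
P,Q=plan((.5827,-.0693,.14),down(85.25),4,0,P,Q)
P,Q=plan((.5827,-.0693,.116),down(85.25),2,0,P,Q)
E
```

```text
[-0,0,-0.125,0.001,0.001,-0.001,0],
[-0,0,-0.125,0.001,0.001,-0.001,0],
[-0.263,-0.003,0.003,-0,-0,-0,0],
[-0.264,-0.003,0.003,-0,-0,-0,0],
[-0.263,-0.002,0.004,-0,-0,-0,0],
[-0.264,-0.003,0.003,-0,-0,-0,0],
[0,0,0.1,-0,-0,-0,0],
[0,0,0.1,-0,-0,-0,0],
```

Request:
drive_tool:
  motion:
    - [[0,0,-0.15,0,0,0,0],[0,0,-0.15,0,0,0,0],[-0.263,-0.003,0,0,0,0,0],[-0.263,-0.003,0,0,0,0,0],[-0.263,-0.003,0,0,0,0,0],[-0.263,-0.003,0,0,0,0,0],[0,0,0.15,0,0,0,0],[0,0,0,0,0,0,0]]

```text
t: 12.75
ee_pos: [0.5808, -0.0684, 0.1243]
orientation: [[0.084, 0.996, -0.003], [0.996, -0.084, 0.001], [0.001, -0.003, -1.0]]
wrist_force: [-0.0, 1.3, 0.3]
gripper_width: 0.0001
gripper_force: 0.0
```

Request:
drive_tool:
  motion:
    - [[-0.008,0.014,0.04,0,0,0,0],[0,0,0.04,0,0,0,0],[0,0,0,0,0,0,0]]

```text
t: 13.12
ee_pos: [0.5833, -0.0697, 0.1157]
orientation: [[0.084, 0.996, -0.001], [0.996, -0.084, 0.0], [0.0, -0.001, -1.0]]
wrist_force: [0.3, 0.1, 0.2]
gripper_width: -0.0002
gripper_force: 0.0
```

Request:
drive_tool:
  motion:
    - [[0,0,0.02,0,0,0,0],[0,0,0.02,0,0,0,0],[0,0,0,0,0,0,0]]

```text
t: 13.5
ee_pos: [0.5836, -0.0702, 0.1114]
orientation: [[0.085, 0.996, 0.0], [0.996, -0.085, 0.0], [0.0, 0.0, -1.0]]
wrist_force: [-1.5, 1.3, 0.5]
gripper_width: 0.0
gripper_force: 0.8
```

Request:
drive_tool:
  motion:
    - [[0,0,0.015,0,0,0,0],[0,0,0,0,0,0,0]]

```text
t: 13.75
ee_pos: [0.5836, -0.0702, 0.1096]
orientation: [[0.085, 0.996, 0.0], [0.996, -0.085, 0.0], [0.0, 0.0, -1.0]]
wrist_force: [0.6, -0.5, 1.8]
gripper_width: -0.0002
gripper_force: 1.2
```

Giving way: 1.8 N at 2.4 mm. I'll press on to the stop.

Request:
drive_tool:
  motion:
    - [[0,0,0.02,0,0,0,0],[0,0,0.02,0,0,0,0],[0,0,0,0,0,0,0]]

```text
t: 14.12
ee_pos: [0.5838, -0.0702, 0.1068]
orientation: [[0.085, 0.996, 0.0], [0.996, -0.085, -0.001], [-0.001, 0.001, -1.0]]
wrist_force: [-5.4, -0.3, 16.2]
gripper_width: 0.0
gripper_force: 8.3
```

The middle bolt sinks 5 mm to a hard stop. All three are to be tapped, so the right bolt is next.

Request:
drive_tool:
  motion:
    - [[0,0,-0.15,0,0,0,0],[0,0,-0.15,0,0,0,0],[-0.27,-0.001,0,0,0,0,0],[-0.27,-0.001,0,0,0,0,0],[-0.27,-0.001,0,0,0,0,0],[-0.27,-0.001,0,0,0,0,0],[0,0,0.14,0,0,0,0],[0,0,0,0,0,0,0]]

```text
t: 15.12
ee_pos: [0.5709, -0.1984, 0.1224]
orientation: [[0.084, 0.996, -0.003], [0.996, -0.084, 0.002], [0.001, -0.003, -1.0]]
wrist_force: [0.2, 0.2, 0.3]
gripper_width: 0.0002
gripper_force: 0.0
```

Request:
drive_tool:
  motion:
    - [[-0.008,0.01,0.035,0,0,0,0],[0,0,0.035,0,0,0,0],[0,0,0,0,0,0,0]]

```text
t: 15.5
ee_pos: [0.5731, -0.1998, 0.1152]
orientation: [[0.084, 0.996, -0.0], [0.996, -0.084, 0.0], [0.0, -0.0, -1.0]]
wrist_force: [-0.3, -0.3, -0.2]
gripper_width: 0.0
gripper_force: 0.0
```

Request:
drive_tool:
  motion:
    - [[0,0,0.02,0,0,0,0],[0,0,0.02,0,0,0,0],[0,0,0,0,0,0,0]]

```text
t: 15.88
ee_pos: [0.5734, -0.2004, 0.112]
orientation: [[0.085, 0.996, 0.0], [0.996, -0.085, -0.001], [-0.001, 0.0, -1.0]]
wrist_force: [-2.1, 0.1, 8.3]
gripper_width: 0.0003
gripper_force: 3.8
```

Request:
drive_tool:
  motion:
    - [[0,0,0.015,0,0,0,0],[0,0,0.005,0,0,0,0],[0,0,0,0,0,0,0]]

```text
t: 16.25
ee_pos: [0.5735, -0.2004, 0.1117]
orientation: [[0.085, 0.996, 0.001], [0.996, -0.085, -0.001], [-0.001, 0.001, -1.0]]
wrist_force: [-7.1, 2.0, 20.7]
gripper_width: 0.0
gripper_force: 10.2
```

Right is firm: 21 N with no sinking. So it's the middle block. Now I go above its tongue, with the jaws closing along the tube.

```bash
python3 - <<'E'
from h import *
s=arm.read_state();p=np.array(s['ee_pos']);print(s['joint_positions'])
P,Q=plan((.5369,-.0653,.165),down(175.25),12,.6,[p[0],p[1],.145],down(85.25))
E
```

```text
[ 0.55451787  0.5449213  -0.39119576  1.81291143  0.2715065   0.83569666
 -0.05408207]
[0.091,-0.033,-0.014,-0,-0,-0.125,0.6],
[0.095,-0.021,-0.014,0,0,-0.125,0.6],
[0.097,-0.008,-0.014,0,0,-0.125,0.6],
[0.097,0.004,-0.014,0,0,-0.125,0.6],
[0.096,0.017,-0.014,0,0,-0.125,0.6],
[0.093,0.029,-0.014,0,0,-0.125,0.6],
[0.088,0.041,-0.014,0,0,-0.125,0.6],
[0.082,0.053,-0.014,0,0,-0.125,0.6],
[0.074,0.063,-0.014,0,0,-0.125,0.6],
[0.065,0.072,-0.014,0,0,-0.125,0.6],
[0.056,0.079,-0.013,0,0,-0.125,0.6],
[0.044,0.086,-0.014,0,0,-0.125,0.6],
```

Request:
drive_tool:
  motion:
    - [[0,0,-0.16,0,0,0,0],[0,0,-0.16,0,0,0,0]]

```text
t: 16.5
ee_pos: [0.5732, -0.2005, 0.1476]
orientation: [[0.085, 0.996, 0.0], [0.996, -0.085, -0.0], [-0.0, 0.0, -1.0]]
wrist_force: [1.5, 0.3, 0.2]
gripper_width: 0.0001
gripper_force: 0.0
```

Request:
drive_tool:
  motion:
    - [[0.091,-0.033,-0.014,0,0,-0.125,0.6],[0.095,-0.021,-0.014,0,0,-0.125,0.6],[0.097,-0.008,-0.014,0,0,-0.125,0.6],[0.097,0.004,-0.014,0,0,-0.125,0.6],[0.096,0.017,-0.014,0,0,-0.125,0.6],[0.093,0.029,-0.014,0,0,-0.125,0.6],[0.088,0.041,-0.014,0,0,-0.125,0.6],[0.082,0.053,-0.014,0,0,-0.125,0.6]]

```text
t: 17.5
ee_pos: [0.549, -0.1101, 0.1608]
orientation: [[-0.823, 0.568, 0.001], [0.568, 0.823, -0.0], [-0.001, 0.0, -1.0]]
wrist_force: [0.4, 0.0, 1.5]
gripper_width: 0.0514
gripper_force: 0.0
```

Request:
drive_tool:
  motion:
    - [[0.074,0.063,-0.014,0,0,-0.125,0.6],[0.065,0.072,-0.014,0,0,-0.125,0.6],[0.056,0.079,-0.014,0,0,-0.125,0.6],[0.044,0.086,-0.014,0,0,-0.125,0.6],[0,0,0,0,0,0,0.6],[0,0,0,0,0,0,0.6]]

```text
t: 18.25
ee_pos: [0.5371, -0.0661, 0.167]
orientation: [[-0.996, 0.088, 0.0], [0.088, 0.996, -0.001], [-0.0, -0.001, -1.0]]
wrist_force: [-0.1, -0.5, -0.2]
gripper_width: 0.051
gripper_force: 0.0
```

```bash
python3 - <<'E'
from h import *
s=arm.read_state(); print(s['t'],s['ee_pos'],s['orientation'],s['joint_positions'],s['gripper_width'])
c=K('wrist'); im,d=arm.snapshot('wrist'); np.savez('pics/w3.npz',im=im,d=d)
v=cv2.resize(im[...,::-1],None,fx=1.42,fy=1.42)
for p,col in [((.5369,-.0653,.074),(0,0,255)),((.5835,-.0695,.09),(0,255,0)),((.514,-.0632,.074),(255,0,255))]:
    q=proj(c,p); cv2.circle(v,tuple(int(x*1.42) for x in q),3,col,1)
cv2.imwrite('pics/w3.png',v)
P,Q=plan((.5369,-.0653,.07),down(175.25),5,.6)
E
```

```text
18.25 [ 0.5371388  -0.0661289   0.16702183] [[-9.96161009e-01  8.75390371e-02  4.02289503e-04]
 [ 8.75387826e-02  9.96160924e-01 -6.12010408e-04]
 [-4.54319884e-04 -5.74444972e-04 -9.99999732e-01]] [ 0.68619272  0.47837563 -0.83371814  1.9080268   0.43491275  0.94487455
  1.12947028] 0.05097190746225901
[0,0.002,0.162,-0,0,-0.001,0.6],
[0.001,0.001,0.161,-0,0,-0.001,0.6],
[0,0.002,0.162,-0,0,-0.001,0.6],
[0.001,0.001,0.161,-0,0,-0.001,0.6],
[0,0.002,0.162,-0.001,0,-0,0.6],
```

View pics/w3.png

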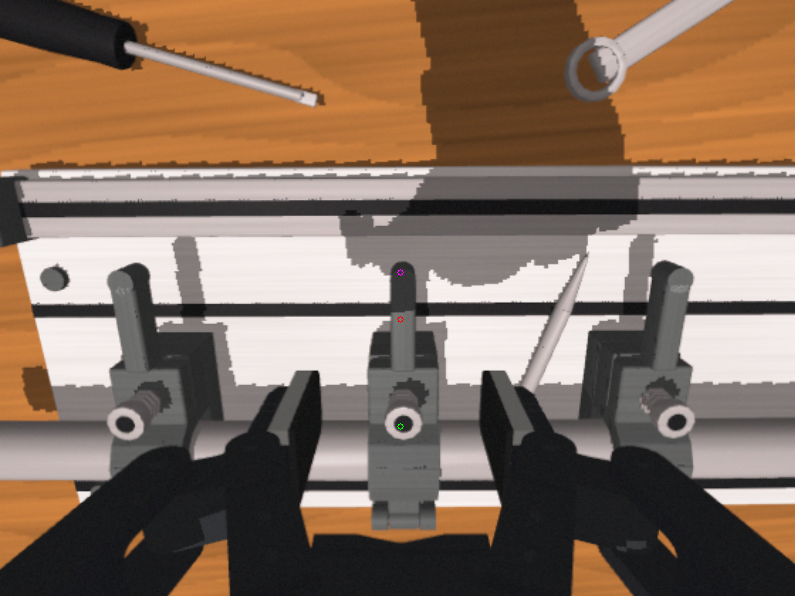

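The pinch mark sits on the middle tongue at (401,320), its tip is at (402,265), and the jaws are centred. The screwdriver and spanner are untouched. I'll descend and grip.

Request:
drive_tool:
  motion:
    - [[0,0.004,0.162,0,0,0,0.6],[0,0.003,0.162,0,0,0,0.6],[0,0,0.162,0,0,0,0.6],[0,0,0.162,0,0,0,0.6],[0,0,0.155,0,0,0,0.6],[0,0,0,0,0,0,0.6],[0,0,0,0,0,0,0]]
  squeeze: 50

```text
t: 19.18
ee_pos: [0.5374, -0.0643, 0.0707]
orientation: [[-0.996, 0.085, 0.001], [0.085, 0.996, 0.0], [-0.001, 0.0, -1.0]]
wrist_force: [-0.0, 0.2, -0.3]
gripper_width: 0.0344
gripper_force: 0.0
```

Request:
drive_tool:
  motion:
    - [[0,0,0,0,0,0,0],[0,0,0,0,0,0,0],[0,0,0,0,0,0,0],[0,0,0,0,0,0,0],[0,0,0,0,0,0,0],[0,0,0,0,0,0,0]]

```text
t: 19.92
ee_pos: [0.5375, -0.065, 0.0713]
orientation: [[-0.996, 0.085, 0.001], [0.085, 0.996, -0.001], [-0.001, -0.001, -1.0]]
wrist_force: [-0.8, -2.3, 5.8]
gripper_width: 0.0111
gripper_force: 51.0
```

```bash
python3 - <<'E'
from h import *
s=arm.read_state(); p=np.array(s['ee_pos']);R=np.array(s['orientation']); print(s['t'],p,s['gripper_width'],s['gripper_force'],s['wrist_force'],s['torque'])
a=np.radians(-4.75);jx=np.array([np.cos(a),np.sin(a),0]); P,Q=p,R
f=lambda t:np.array([-.125*np.cos(t)+.005*np.sin(t),.125*np.sin(t)+.005*np.cos(t)])
for k in range(1,10):
    q=f(np.radians(5*k))-f(0); P,Q=plan(p+q[0]*jx+[0,0,q[1]],R,2,0,P,Q)
print(P,Q)
E
```

```text
19.925 [ 0.53748916 -0.06503824  0.07128543] 0.011116719170315335 50.99861204624176 [-0.80724114 -2.28330506  5.80388732] [-0.35153106  0.23586649  0.14476749]
[-0.004,-0,-0.045,0,0,0,0],
[-0.004,-0,-0.046,0,0,0,0],
[-0.008,-0,-0.045,0,0,0,0],
[-0.007,-0,-0.044,0,0,0,0],
[-0.012,-0,-0.044,0,0,0,0],
[-0.012,-0,-0.044,0,0,0,0],
[-0.015,-0,-0.043,0,0,0,0],
[-0.016,-0,-0.043,0,0,0,0],
[-0.019,-0,-0.041,0,0,0,0],
[-0.019,-0,-0.041,0,0,0,0],
[-0.023,-0,-0.04,0,0,0,0],
[-0.022,-0,-0.039,0,0,0,0],
[-0.026,-0,-0.037,0,0,0,0],
[-0.026,-0,-0.038,0,0,0,0],
[-0.029,-0,-0.035,0,0,0,0],
[-0.029,-0,-0.034,0,0,0,0],
[-0.032,-0,-0.032,0,0,0,0],
[-0.033,-0,-0.033,0,0,0,0],
[ 0.57754893 -0.06836276  0.15822218] [[-0.99637671  0.08503956  0.00131377]
 [ 0.085038    0.99637699 -0.00119947]
 [-0.00141101 -0.00108341 -0.99999842]]
```

Request:
drive_tool:
  motion:
    - [[-0.004,0,-0.045,0,0,0,0],[-0.004,0,-0.045,0,0,0,0],[-0.008,0,-0.045,0,0,0,0],[-0.008,0,-0.045,0,0,0,0]]

```text
t: 20.42
ee_pos: [0.54, -0.0652, 0.0918]
orientation: [[-0.996, 0.085, 0.0], [0.085, 0.996, 0.0], [-0.0, 0.0, -1.0]]
wrist_force: [5.2, -1.4, -8.3]
gripper_width: 0.0112
gripper_force: 48.6
```

Request:
drive_tool:
  motion:
    - [[-0.012,0,-0.044,0,0,0,0],[-0.012,0,-0.044,0,0,0,0],[-0.015,0,-0.043,0,0,0,0],[-0.016,0,-0.043,0,0,0,0],[-0.019,0,-0.041,0,0,0,0],[-0.019,0,-0.041,0,0,0,0]]

```text
t: 21.18
ee_pos: [0.5507, -0.0661, 0.1225]
orientation: [[-0.996, 0.085, -0.001], [0.085, 0.996, -0.0], [0.001, -0.0, -1.0]]
wrist_force: [5.3, -2.3, -11.0]
gripper_width: 0.0107
gripper_force: 48.6
```

Request:
drive_tool:
  motion:
    - [[-0.023,0,-0.04,0,0,0,0],[-0.022,0,-0.039,0,0,0,0],[-0.026,0,-0.038,0,0,0,0],[-0.026,0,-0.038,0,0,0,0],[-0.029,0,-0.035,0,0,0,0],[-0.029,0,-0.035,0,0,0,0],[-0.032,0,-0.033,0,0,0,0],[-0.032,0,-0.033,0,0,0,0]]

```text
t: 22.18
ee_pos: [0.5769, -0.0683, 0.1576]
orientation: [[-0.996, 0.085, -0.001], [0.085, 0.996, -0.0], [0.001, -0.001, -1.0]]
wrist_force: [2.1, -4.1, -11.0]
gripper_width: 0.0113
gripper_force: 49.3
```

Request:
drive_tool:
  motion:
    - [[0,0,0,0,0,0,0],[0,0,0,0,0,0,0]]

```text
t: 22.42
ee_pos: [0.5773, -0.0683, 0.1579]
orientation: [[-0.996, 0.085, 0.0], [0.085, 0.996, -0.001], [-0.001, -0.001, -1.0]]
wrist_force: [1.2, -6.2, -7.8]
gripper_width: 0.011
gripper_force: 49.8
```

```bash
python3 - <<'E'
from h import *
s=arm.read_state(); print(s['t'],s['ee_pos'],s['gripper_width'],s['gripper_force'],s['wrist_force'])
im,d=arm.snapshot('side')
v=cv2.resize(im[150:325,185:355,::-1],None,fx=3.4,fy=3.4,interpolation=cv2.INTER_CUBIC); cv2.imwrite('pics/s2.png',v)
E
```

```text
22.425 [ 0.57726299 -0.06830848  0.15792302] 0.010960533108299461 49.7851037979126 [ 1.17982986 -6.15721828 -7.78507171]
```

View pics/s2.png

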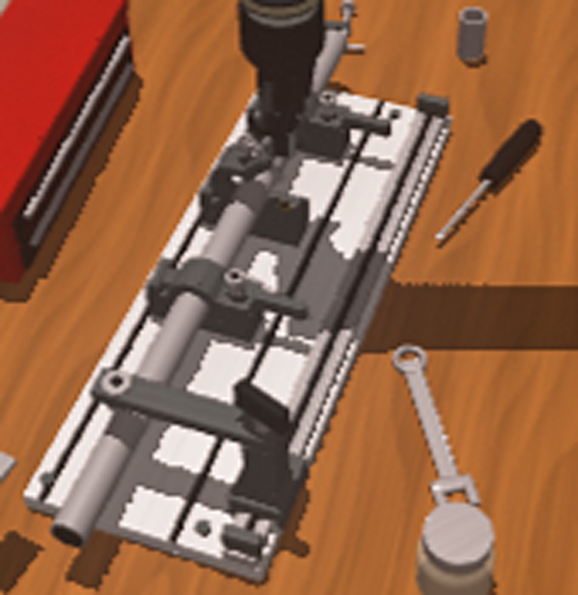

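The middle cap stands open in the gripper with its threaded hole exposed at (288,205). The guide is parked against the left stop block. The measured lift of 87 mm up and 40 mm back matches 45 degrees.

```bash
python3 -c "
from station import arm
print(arm.job_done())"
```

```text
the job is handed in; nothing more can be done
None
```

The middle bolt is the stripped one (it sank 5 mm; left and right stood firm), and its cap is held about 45° open by the tongue with the guide parked at its left stop; the punch on the base plate was nudged about 6 mm and turned about 24° while the guide was being parked, and I left it there.

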